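# Put the atomizer away and tug-check the case lid

### The job

Take the steel perfume atomizer out of the compartment tray and lay it in the open wooden keepsake case, and shut the lid, pressing it fully home so that its snap catch holds. Then tug the lid upward, firmly enough to feel the catch hold it; if the lid gives, press it home again and tug once more. Leave the case shut with the atomizer inside, and leave the compact in the tray, the canisters and the photo stand where they are.

Things in the scene. Friction and masses are not known exactly. Their poses are not given: they have to be found in the camera images.
- atomizer: Stainless steel perfume atomizer lying flat in one of the tray's two compartments (either). A flat-sided flask 75 x 38 x 26 mm (long x, wide y, high z as it lies), with a neck and a round push dispenser (23 mm diameter) on its +x end, 103 mm long in all. Origin under the flask's centre; it reaches from -38 to +65.5 mm in x. About 140 g. Lies within 12 degrees of the tray's x axis.
- tray: Light wood tray, fixed, 180 (x) x 250 (y) x 28 mm high, walls and floor 5 mm, one 5 mm divider along its x axis parting it into two compartments, each 170 x 118 mm inside, centred at y = -61 and +61 mm. Origin under the tray's centre.
- compact: Round steel compact, 70 mm diameter, 14.5 mm thick, in the tray's other compartment. Bystander. Origin at the centre of its underside.
- case: Wooden keepsake case, fixed to the dresser, outside 150 (x) x 190 (y) x 70 mm high, walls and floor 6 mm. Origin under its centre. Its front (-x side) faces the robot; the lid is hinged along the top of its far (+x) wall.
- lid_angle (a joint): Lid angle, rad: 0 = shut flat on the rim, fully home; grows as it opens, up to 1.95. Starts wide open (1.6 to 1.75). Damped hinge: it stays put when wide open; pushed over below about 1.1 it sinks shut slowly by itself (1 to 3 s). Its weight does not work the catch: uncaught it rests on it at 0.08 to 0.1 (half pressed, 0.05 to 0.08), the front edge 8 to 15 mm up. Caught, it lies at 0.
- lid: The case's lid; origin at the middle of the hinge line, which runs along the case's y: 75 mm in +x of the case's centre, 70.5 mm above its underside. The lid is a board 152 mm (hinge to front edge) x 190 mm x 8 mm, its underside level with the hinge line when shut; in the middle of its front edge a steel tab 50 mm wide reaches on to 170 mm from the hinge.
- handle (a point): Middle of the lid's handle: a round steel bar 12 mm thick, 68 mm long along the case's y, held 30 mm (centre) above the lid's outer face by a post at each end, 132 mm from the hinge line, centred in y. Lid shut: 57 mm in -x of the case's centre, 108.5 mm above its underside; it can be pinched from above. Turns with the lid, whose outer face looks to +x when it stands open.
- bead (a point): Centre line of the round bead (10 mm, 50 mm long in y) inside the clasp plate under the lid's front tab, 160 mm from the hinge, 14 mm below the lid. Tugging up at the handle of a caught lid: 2.5 N lift its weight, then it rises some 7 mm at the handle (to 0.05 to 0.06 rad) against the springy catch and goes back when let go; the catch lets go at 12 to 20 N. 6 to 9 N (2 to 4 mm of rise) is a fair tug.
- catch: Sprung round steel catch bar (10 mm diameter, 46 mm long in y) on the case's front wall, 78 mm in -x of the case's centre, 64.5 mm up; origin on its centre line, axes as the case's. Caught, the bead lies some 8 mm below it with a millimetre of play. Snapping the lid home takes a push of 10 to 16 N down on the handle (it differs from time to time; 20 N does).
- canister_a: Painted ceramic canister with screw lid, 110 mm diameter, 157 mm tall, to the right of the tray. Bystander. Origin at the centre of its underside.
- canister_b: The same, to the left of the case. Bystander.
- photo_stand: Empty spring-clip plastic photo stand, 60 x 100 mm foot, 108 mm tall, left of the case. Bystander. Origin at the centre of its underside.
Not all that is in view belongs to the job. What is shaped like the atomizer but turquoise is not meant. There is more than one size of the case; the job needs the larger.

How it is judged:
By the outcome, as a careful person would: the job done as asked, in the order asked, and still so for the second after the job is handed in, with the robot touching nothing.
It also fails if it takes over 72 s, if anything falls off the work surface, if the arm or the gripper's body presses on something with over 40 N, if the wrist force passes 120 N, or if a joint passes its speed limit or range.

### The arm

A 6-joint arm with a two-finger parallel gripper is mounted at the origin on the work surface. World frame = base frame: x ahead of the robot, y to its left, z up, the work surface at z = 0. Lengths are in m, angles in rad, forces in N, time in s.
With the tool pointing down it reaches from about 0.4 to 0.925 m from the base axis. Payload 3.4 kg.
Tool frame: the origin (TCP) lies at the very end of the fingers, on their centre line; the grasp point (between the pads) lies 19 mm behind it; z points along the fingers, y is the line along which they close (so a half turn about z gives the same grasp; the last joint's range is limited). The gripper opens to 85 mm and grips with 20 to 120 N. Pads are 22 mm wide; open, the fingers measure 114 mm over their backs; the gripper's body (76 mm by 85 mm) begins 54 mm behind the grasp point. The pads swing forward as they close: fully open they stand 13 mm farther back than shut.
Start: joints at [-1.258, 0.307, 1.506, -0, 1.328, -0.073], TCP at [0.216, -0.533, 0.231] pointing down, gripper open.
Joint ranges: [-3.12, 3.12], [-1.05, 2.28], [0.14, 2.33], [-1.42, 4.57], [0.1, 2.73], [-2.68, 2.68]. Speed limits (rad/s): [2.57, 2.57, 3.14, 3.14, 3.14, 3.14].

### API

Orientations are given as a rotation vector (axis times angle).
In Python, from bench import robot gives the robot as it stands.
- The arm moves only by the tool move_arm, never from a script. Its argument "series" is a list of rows, each an object with "rot": the turn, a rotation vector about the tool's x, y, z in rad, a list of three; "travel": the shift along the tool's x, y, z in m, a list of three; "claw": the finger opening in m, from 0 to 0.0854. In form: [{"rot": [wx, wy, wz], "travel": [tx, ty, tz], "claw": claw}, ...]. A call has 1 to 20 rows; each row is the pose to reach, as a shift and turn from the pose commanded when the call began, along the tool's axes at that moment; what a row does not reach only later rows make up. A row lasts 1/10 s, in which the tool goes at most 50 mm and 8.59 degrees, less where a joint would pass 70% of its speed; a pose out of reach is approached as far as the arm can. A call with a gripper value outside its range is refused whole. The fingers move at their own pace and stop on an object; the grip force is fixed at half the most. Time passes only in rows, so rows that repeat a pose let the fingers close. It gives the time, the measured TCP pose, the force, the opening and the grip force at its end, in the units of the state.
- robot.get_state(): the state, without advancing time (a new reading comes with each control period).
- robot.capture(name): name is "scene" or "top" or "wrist"; returns (picture, depth): 480x640x3 uint8, blue, green, red; 480x640 float32, m along the optical axis (not along the pixel's ray), 0 where there is no reading.
- robot.camera_params(name): a dict with "K" (3x3 intrinsics, pixels), "cam_to_world" (4x4, takes a point from camera to world coordinates); the wrist camera has in their place "T_tool_cam" (4x4, takes a point from camera to tool coordinates, whose origin is the TCP and whose axes are the flange's). Camera axes: x right, y up, looking along -z (the intrinsics and any distortion apply to the point x, -y, -z); pixel columns grow to the right and rows downward; lengths in m; the calibration is good to about 2 mm. The wrist camera is an equidistant fisheye: a pixel r from the principal point sees the ray r / f radians off the axis. A picture is of the moment at which its call begins: read the wrist's pose just before it. camera_params takes no time and is no camera call.
- robot.hand_in(): hands the job in; it is judged then, once.
Trained networks look in the newest picture that a camera, given by its name, has taken for a name from the list of things; names that differ only in an ending like _2 or _b are one class to them, and where a whole thing is asked for, a point or a joint stands for the part that bears it (a point fixed in the world has none). Each returns a list of dicts, best first, with "confidence" (0 to 1); they miss things now and then, are a little off and sometimes report something else, mostly with a low value. They report only what shows in the picture. A call takes as long as a camera call. They do not tell look-alikes from the thing itself.
- robot.spot_in(label, camera): "position" ([column, row] as shares, 0 to 1, of the picture: columns of its width, rows of its height, amid what is visible of it).
- robot.place_of(label, camera): "position" ([column, row] as shares, 0 to 1, of the picture: columns of its width, rows of its height: a listed point, or the origin of a listed thing).
The state is a dict: "time_s": time; "joint_positions": joint angles; "qvel": joint speeds; "joint_efforts": joint torques, N m; "tool_pos": TCP position; "orientation": TCP orientation; "force": force on the tool from outside, world axes, zero at the start; "ft_torque": the same for the moment, N m; "gripper_width": finger opening in m; "grip_force": force on a finger pad.
Only numpy, scipy, OpenCV 4.12 (cv2) and the standard library are available. Lean on these libraries where they do the work, as an engineer would, in place of code of your own. Each camera call takes 0.05 s, during which the arm holds its last target. There are 200 camera calls.

## Working session

There is one attempt and no reset: what is moved stays moved. The work goes in short steps, Python scripts to look and compute and a tool call to move; the robot and the scene stay as the last step left them, time stands still between calls to the robot, and variables do not carry over. Pictures are saved under pics/ and viewed, at most 10 in all, crops included, and the job is handed in when it is done.

Besides the shell and the picture viewer there is one more tool, called after "Emit:" as name(argument=value, ...) on one line, values as JSON. move_arm: Moves the arm, as the interface text tells. Its arguments: {"type":"object","properties":{"series":{"type":"array","items":{"type":"object","properties":{"rot":{"type":"array","items":{"type":"number"}},"travel":{"type":"array","items":{"type":"number"}},"claw":{"type":"number"}}}}},"required":["series"]}

```bash
mkdir -p pics; cat > h.py <<'E'
from bench import robot
import numpy as np, cv2
from scipy.spatial.transform import Rotation as R
def world(cam,u,v,depth=None,z=None):
    p=robot.camera_params(cam);K=np.array(p["K"]);T=np.array(p["cam_to_world"])
    d=np.array([(u-K[0,2])/K[0,0],-(v-K[1,2])/K[1,1],-1.])
    if depth is not None: return (T@np.r_[d*depth,1])[:3]
    w=T[:3,:3]@d; o=T[:3,3]; return o+w*(z-o[2])/w[2]
def cloud(cam,D):
    v,u=np.mgrid[0:480,0:640];p=robot.camera_params(cam);K=np.array(p["K"]);T=np.array(p["cam_to_world"])
    P=np.stack([(u-K[0,2])/K[0,0]*D,-(v-K[1,2])/K[1,1]*D,-D],-1)
    return P@T[:3,:3].T+T[:3,3]
def totool(d):
    s=robot.get_state(); return R.from_rotvec(s["orientation"]).inv().apply(d)
E
python3 - <<'E'
from h import *
np.set_printoptions(precision=3,suppress=True)
s=robot.get_state();print(s)
for c in("top","scene"):
    im,D=robot.capture(c);cv2.imwrite(f"pics/{c}0.png",im);np.save(c+".npy",D);cv2.imwrite(c+".png",im)
    p=robot.camera_params(c);print(p)
    for l in("atomizer","tray","case","lid","handle","compact","catch"):
        for r in robot.place_of(l,c)[:3]:
            u,v=r["position"][0]*640,r["position"][1]*480
            print(c,l,round(r["confidence"],2),round(u),round(v),world(c,u,v,depth=D[min(int(v),479),min(int(u),639)]),world(c,u,v,z=0))
print(robot.camera_params("wrist"))
E
```

```text
{'time_s': 0.0, 'joint_positions': array([-1.259,  0.308,  1.508, -0.   ,  1.328, -0.074]), 'qvel': array([ 0.001, -0.   , -0.001, -0.001, -0.001,  0.   ]), 'joint_efforts': array([  0.001, -45.755, -25.191,   0.   ,   0.013,  -0.   ]), 'tool_pos': array([ 0.216, -0.532,  0.23 ]), 'orientation': array([-3.081, -0.602,  0.   ]), 'force': array([ 0.621, -0.113, -0.385]), 'ft_torque': array([-0.041, -0.028, -0.009]), 'grip_force': 0.0, 'gripper_width': 0.0853508806697563}
{'K': array([[507.667,   0.   , 326.368],
       [  0.   , 507.667, 238.117],
       [  0.   ,   0.   ,   1.   ]]), 'cam_to_world': array([[-0.011,  0.984, -0.177,  0.239],
       [-1.   , -0.011,  0.   , -0.023],
       [-0.002,  0.177,  0.984,  1.628],
       [ 0.   ,  0.   ,  0.   ,  1.   ]])}
top atomizer 0.69 357 196 [ 0.666 -0.125  0.03 ] [ 0.674 -0.127  0.   ]
top atomizer 0.68 274 224 [0.551 0.133 0.146] [0.582 0.149 0.   ]
top atomizer 0.66 369 249 [ 0.49  -0.16   0.032] [ 0.495 -0.163  0.   ]
top tray 0.68 388 252 [ 0.484 -0.22   0.009] [ 0.485 -0.221  0.   ]
top case 0.66 274 259 [0.465 0.144 0.004] [0.466 0
[... 1219 characters left out ...]
0.   ]
scene lid 0.96 360 267 [0.561 0.136 0.104] [0.5   0.119 0.   ]
scene lid 0.63 344 350 [0.758 0.176 0.031] [ 0.746  0.172 -0.   ]
scene handle 0.72 350 255 [0.599 0.117 0.205] [0.474 0.078 0.   ]
scene handle 0.6 364 312 [0.651 0.184 0.051] [0.626 0.179 0.   ]
scene compact 0.85 240 211 [ 0.473 -0.277  0.011] [ 0.466 -0.282  0.   ]
scene catch 0.46 383 230 [0.4   0.144 0.066] [0.355 0.134 0.   ]
{'K': array([[371.648,   0.   , 323.41 ],
       [  0.   , 371.648, 244.693],
       [  0.   ,   0.   ,   1.   ]]), 'T_tool_cam': array([[ 0.   ,  0.96 ,  0.279,  0.07 ],
       [ 1.   , -0.001,  0.001, -0.001],
       [ 0.001,  0.279, -0.96 , -0.143],
       [ 0.   ,  0.   ,  0.   ,  1.   ]])}
```

View pics/top0.png

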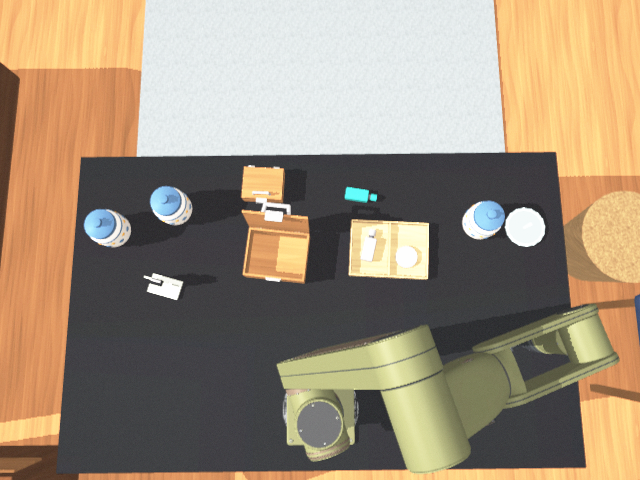

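View pics/scene0.png

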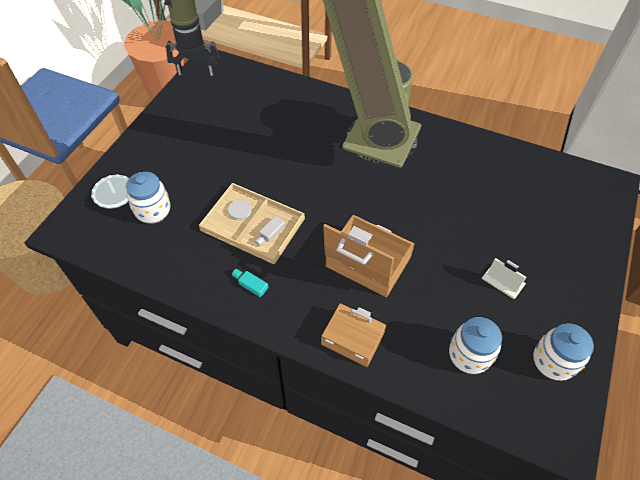

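The top view shows the tray around (388,250), the steel atomizer in its left compartment at (369,245) and the compact at (407,257). The large open case is at (275,255), the small closed case at (263,184) and the turquoise look-alike at (360,195). I'll fit poses from the depth data next.

```bash
python3 - <<'E'
from h import *
np.set_printoptions(precision=4,suppress=True)
for c in("top","scene"):
    D=np.load(c+".npy");P=cloud(c,D);im=cv2.imread(c+".png");ok=D>0
    x,y,z=P[...,0],P[...,1],P[...,2]
    def rect(m,n):
        q=P[m&ok];
        if len(q)<8:print(n,len(q));return
        r=cv2.minAreaRect(q[:,:2].astype(np.float32)*1000);print(c,n,len(q),r,"zmed",np.median(q[:,2]))
        return q
    rect((abs(x-.485)<.13)&(abs(y+.221)<.15)&(z>.018)&(z<.034),"tray")
    sat=im.max(-1).astype(int)-im.min(-1)
    q=rect((abs(x-.495)<.09)&(y>-.215)&(y<-.115)&(z>.010)&(z<.04)&(sat<45),"atom")
    if q is not None:
        m=q[:,:2].mean(0);w,V=np.linalg.eigh(np.cov(q[:,:2].T));a=V[:,1]*np.sign(V[0,1]);print(m,a,np.degrees(np.arctan2(a[1],a[0])))
        t=(q[:,:2]-m)@a;s=(q[:,:2]-m)@[-a[1],a[0]]
        for b in np.arange(-.07,.07,.01):
            k=(t>b)&(t<b+.01)
            if k.sum()>2:print(round(b,3),k.sum(),s[k].min(),s[k].max(),q[k,2].max())
    rect((abs(x-.465)<.13)&(abs(y-.146)<.13)&(z>.062)&(z<.074)&(x<.53),"rim")
    q=P[ok&(abs(x-.57)<.08)&(abs(y-.146)<.12)&(z>.08)]
    for zz in np.arange(.08,.3,.02):
        k=q[(q[:,2]>zz)&(q[:,2]<zz+.02)]
        if len(k)>3:print(round(zz,2),len(k),k[:,0].min(),np.median(k[:,0]),k[:,0].max(),k[:,1].min(),k[:,1].max())
E
```

```text
top tray 1077 ((491.4200439453125, -223.95721435546875), (251.0471649169922, 181.99337768554688), 86.55540466308594) zmed 0.025768854443762867
top atom 350 ((487.2378234863281, -170.91610717773438), (78.10069274902344, 163.79486083984375), 86.25432586669922) zmed 0.029620252775162337
[ 0.4986 -0.16  ] [ 0.9785 -0.2062] -11.899079183416202
-0.07 4 -0.058608497668734945 -0.018982778992752088 0.015033642172626482
-0.05 24 -0.05701440224914963 0.018847218369820805 0.03743497947864727
-0.04 35 -0.055387709224837316 0.020474324161622967 0.03948845022581504
-0.03 39 -0.016987872059723325 0.021160379316015814 0.038872334878854
-0.02 37 -0.05270778813953896 0.024814397286956315 0.03950533544146073
-0.01 38 -0.017463085189143367 0.025325752557917407 0.03740212755104566
0.0 38 -0.01796710829002541 0.02208894512708629 0.03849209432853673
0.01 36 -0.016651865844799708 0.01900802186615346 0.037269836731832706
0.02 34 -0.01813598151282005 0.030677494298915198 0.03682225222282676
0.03 16 -0.007225924812427547 0.026153751015299768 0.035259523459322484
0.04 21 -0.042361763334204425 0.0088248992821099 
[... 2764 characters left out ...]
4227131 0.5741850947093236 0.026651390817187204 0.21546367160878635
0.14 169 0.548206456794535 0.5661725821974463 0.5763005008228892 0.027140167431025708 0.2150267605569895
0.16 230 0.5496347475596511 0.5648665201817493 0.5765513294481066 0.027504564091090977 0.21506910305735022
0.18 284 0.5520131141785809 0.5677671102111645 0.6061595930362813 0.026268861502763363 0.2150284523592273
0.2 539 0.5505658610648865 0.5732346901241598 0.6096569139447423 0.02670157321454114 0.21448518041068249
0.22 328 0.5390471578223284 0.5645572141950719 0.5788376521369947 0.027282416440800816 0.2136695329553165
0.24 71 0.5420973094253316 0.5556806658993949 0.5721183301405675 0.0958221877319575 0.14651274269310735
```

```bash
python3 - <<'E'
import cv2
t=cv2.imread("top.png")[200:300,230:440];s=cv2.imread("scene.png")[170:300,190:420]
import numpy as np
a=cv2.resize(t,(630,300),interpolation=cv2.INTER_CUBIC);b=cv2.resize(s,(530,300),interpolation=cv2.INTER_CUBIC);b=cv2.copyMakeBorder(b,0,0,0,100,0)
cv2.imwrite("pics/crop.png",np.vstack([a,b]))
E
```

```text
(no output)
```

View pics/crop.png

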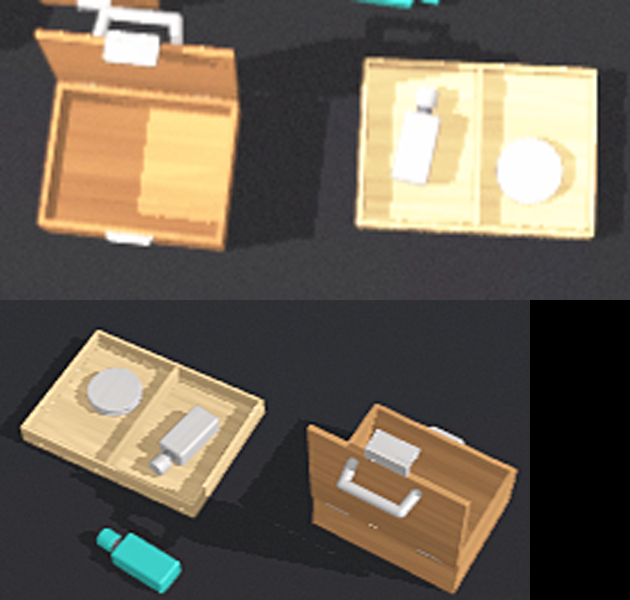

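The crop shows the steel flask leaning about -13° with its dispenser toward +x, with the case open and its handle behind the lid. I'll work out the hover move.

```bash
cat >> h.py <<'E'
def go(p,yaw_deg):
    "travel and rot from the present pose to tool-down pose with tool x at yaw"
    s=robot.get_state();A=R.from_rotvec(s["orientation"])
    y=np.radians(yaw_deg);B=R.from_matrix(np.array([[np.cos(y),np.sin(y),0],[np.sin(y),-np.cos(y),0],[0,0,-1.]]))
    print("travel",np.round(A.inv().apply(np.array(p)-s["tool_pos"]),4),"rot",np.round((A.inv()*B).as_rotvec(),4),"t",s["time_s"],"F",np.round(s["force"],1))
E
python3 - <<'E'
from h import *
go([.491,-.157,.16],-13)
P=cloud("top",np.load("top.npy"));q=P[(abs(P[...,0]-.555)<.03)&(P[...,1]>.035)&(P[...,1]<.21)&(P[...,2]>.08)&(P[...,2]<.19)]
m=np.median(q,0);w,V=np.linalg.eigh(np.cov((q-m).T));print(len(q),m,V[:,0],w**.5)
q=P[(abs(P[...,0]-.58)<.12)&(P[...,1]<-.38)&(P[...,1]>-.56)&(P[...,2]>.1)];print(q.mean(0),q.max(0))
E
```

```text
travel [ 0.3959 -0.2448  0.0713] rot [ 0.     -0.      0.6127] t 0.8 F [ 0.6  0.4 -0.7]
551 [0.55107809 0.1191066  0.13331581] [ 0.98936797 -0.11770737 -0.08541656] [0.00092432 0.03093467 0.0526963 ]
[ 0.56769203 -0.50750106  0.13346705] [ 0.6193815  -0.46290619  0.16506443]
```

Emit:
move_arm(series=[{"rot":[0,0,0.15],"travel":[0.04,-0.025,0],"claw":0.07},{"rot":[0,0,0.3],"travel":[0.08,-0.05,0],"claw":0.07},{"rot":[0,0,0.45],"travel":[0.12,-0.075,0],"claw":0.07},{"rot":[0,0,0.6],"travel":[0.16,-0.1,0],"claw":0.07},{"rot":[0,0,0.613],"travel":[0.2,-0.123,0],"claw":0.07},{"rot":[0,0,0.613],"travel":[0.24,-0.148,0],"claw":0.07},{"rot":[0,0,0.613],"travel":[0.28,-0.172,0.01],"claw":0.07},{"rot":[0,0,0.613],"travel":[0.32,-0.197,0.03],"claw":0.07},{"rot":[0,0,0.613],"travel":[0.36,-0.222,0.05],"claw":0.07},{"rot":[0,0,0.613],"travel":[0.396,-0.245,0.071],"claw":0.07},{"rot":[0,0,0.613],"travel":[0.396,-0.245,0.071],"claw":0.07},{"rot":[0,0,0.613],"travel":[0.396,-0.245,0.071],"claw":0.07}])

```text
time_s: 2.0
tool_pos: [0.4911, -0.1557, 0.1597]
orientation: [-3.122, 0.351, 0.003]
force: [0.6, -0.0, -0.1]
gripper_width: 0.07
grip_force: 0.0
```

```bash
cat >> h.py <<'E'
def wcloud(D):
    "wrist depth -> world points (equidistant fisheye), depth along the axis"
    s=robot.get_state();p=robot.camera_params("wrist");K=np.array(p["K"]);T=np.array(p["T_tool_cam"])
    v,u=np.mgrid[0:480,0:640];a=(u-K[0,2])/K[0,0];b=(v-K[1,2])/K[1,1];r=np.hypot(a,b)+1e-9
    k=np.tan(np.minimum(r,1.5))/r;P=np.stack([a*k*D,-b*k*D,-D],-1)
    P=P@T[:3,:3].T+T[:3,3];return R.from_rotvec(s["orientation"]).apply(P.reshape(-1,3)).reshape(P.shape)+s["tool_pos"]
E
python3 - <<'E'
from h import *
np.set_printoptions(precision=4,suppress=True)
s=robot.get_state();print(s["tool_pos"],s["joint_positions"],s["gripper_width"])
im,D=robot.capture("wrist");cv2.imwrite("pics/w1.png",im);P=wcloud(D)
sat=im.max(-1).astype(int)-im.min(-1)
m=(D>0)&(abs(P[...,0]-.50)<.07)&(P[...,1]>-.205)&(P[...,1]<-.115)&(P[...,2]>.024)&(P[...,2]<.042)&(sat<60)
n,l,st,c=cv2.connectedComponentsWithStats(m.astype(np.uint8));i=1+st[1:,4].argmax();q=P[l==i]
print(st[i],cv2.minAreaRect(q[:,:2].astype(np.float32)*1000),np.median(q[:,2]))
for r in robot.place_of("atomizer","wrist")[:2]:
    u,v=r["position"];print(r,P[int(v*480),int(u*640)])
E
```

```text
[ 0.4911 -0.1557  0.1597] [-0.3886  0.2934  1.7293 -0.0005  1.1205  1.4064] 0.07001329725269838
[ 302  146   52  132 5524] ((503.5982360839844, -162.91091918945312), (38.24296951293945, 101.96154022216797), 75.49884796142578) 0.031414688856909484
{'position': [0.5138, 0.4706], 'confidence': 0.66} [ 0.4958 -0.1612  0.0315]
{'position': [0.3675, 0.0444], 'confidence': 0.61} [ 0.6648 -0.1288  0.0285]
```

View pics/w1.png

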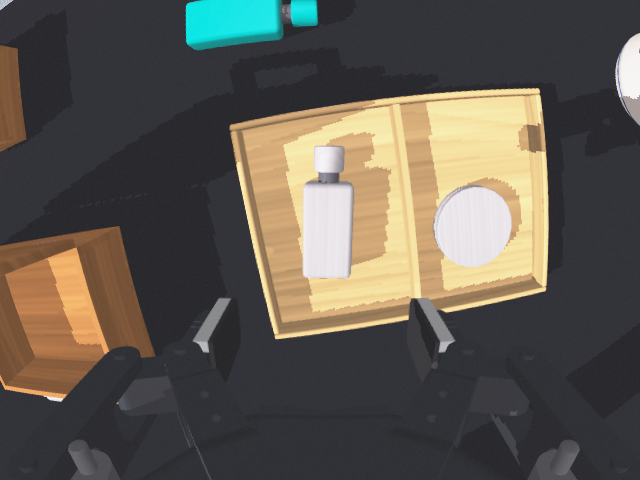

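The wrist view shows the steel flask at (328,215), dispenser up at (329,160), in the left compartment, with the compact at (473,226). The fitted centre and the 38 x 102 mm size agree with what was given.

```bash
python3 - <<'E'
from h import *
go([.490,-.1595,.009],-14.5)
E
```

```text
travel [-0.0006  0.0021  0.1518] rot [ 0.0007 -0.0006  0.0258] t 2.1 F [-0.2 -0.3  0.3]
```

Emit:
move_arm(series=[{"rot":[0,0,0.026],"travel":[0,0.002,0.03],"claw":0.054},{"rot":[0,0,0.026],"travel":[0,0.002,0.06],"claw":0.054},{"rot":[0,0,0.026],"travel":[0,0.002,0.09],"claw":0.054},{"rot":[0,0,0.026],"travel":[0,0.002,0.115],"claw":0.054},{"rot":[0,0,0.026],"travel":[0,0.002,0.135],"claw":0.054},{"rot":[0,0,0.026],"travel":[0,0.002,0.152],"claw":0.054},{"rot":[0,0,0.026],"travel":[0,0.002,0.152],"claw":0.054},{"rot":[0,0,0.026],"travel":[0,0.002,0.152],"claw":0.02},{"rot":[0,0,0.026],"travel":[0,0.002,0.152],"claw":0.02},{"rot":[0,0,0.026],"travel":[0,0.002,0.152],"claw":0.02},{"rot":[0,0,0.026],"travel":[0,0.002,0.152],"claw":0.02},{"rot":[0,0,0.026],"travel":[0,0.002,0.152],"claw":0.02}])

```text
time_s: 3.3
tool_pos: [0.4913, -0.1594, 0.0095]
orientation: [3.115, -0.396, 0.003]
force: [-1.7, -1.4, 6.5]
gripper_width: 0.0366
grip_force: 61.7
```

Emit:
move_arm(series=[{"rot":[0,0,0],"travel":[0,0,-0.03],"claw":0.02},{"rot":[0,0,0],"travel":[0,0,-0.07],"claw":0.02},{"rot":[0,0,-0.145],"travel":[0,0,-0.11],"claw":0.02},{"rot":[0,0,-0.29],"travel":[-0.02,0,-0.15],"claw":0.02},{"rot":[0,0,-0.435],"travel":[-0.035,-0.01,-0.17],"claw":0.02},{"rot":[0,0,-0.58],"travel":[-0.05,-0.03,-0.17],"claw":0.02},{"rot":[0,0,-0.725],"travel":[-0.06,-0.05,-0.17],"claw":0.02},{"rot":[0,0,-0.87],"travel":[-0.07,-0.08,-0.17],"claw":0.02},{"rot":[0,0,-1.015],"travel":[-0.08,-0.11,-0.17],"claw":0.02},{"rot":[0,0,-1.16],"travel":[-0.085,-0.14,-0.17],"claw":0.02},{"rot":[0,0,-1.305],"travel":[-0.09,-0.17,-0.17],"claw":0.02},{"rot":[0,0,-1.45],"travel":[-0.095,-0.2,-0.17],"claw":0.02},{"rot":[0,0,-1.595],"travel":[-0.1,-0.23,-0.17],"claw":0.02},{"rot":[0,0,-1.745],"travel":[-0.1,-0.264,-0.17],"claw":0.02},{"rot":[0,0,-1.745],"travel":[-0.1,-0.264,-0.17],"claw":0.02},{"rot":[0,0,-1.745],"travel":[-0.1,-0.264,-0.17],"claw":0.02}])

```text
time_s: 4.9
tool_pos: [0.4595, 0.1225, 0.1781]
orientation: [-2.306, -2.133, 0.001]
force: [-0.6, -0.5, -1.2]
gripper_width: 0.0368
grip_force: 60.7
```

```bash
python3 - <<'E'
from h import *
np.set_printoptions(precision=4,suppress=True)
s=robot.get_state();print(s["tool_pos"],s["gripper_width"],s["force"])
im,D=robot.capture("wrist");cv2.imwrite("pics/w2.png",im);P=wcloud(D);np.save("w2.npy",P)
x,y,z=[P[...,i] for i in range(3)]
q=P[(D>0)&(z>.066)&(z<.076)&(x>.35)&(x<.56)&(y>.0)&(y<.26)]
print(len(q),cv2.minAreaRect(q[:,:2].astype(np.float32)*1000))
for a in np.arange(.0,.26,.02):
    k=q[(q[:,1]>a)&(q[:,1]<a+.02)]
    if len(k)>3:print(round(a+.01,2),len(k),np.percentile(k[:,0],[1,25,50,75,99]))
for c in("wrist",):
  for l in("case","catch","lid","handle"):
    for r in robot.place_of(l,c)[:2]:
        u,v=r["position"];print(l,r,P[min(int(v*480),479),min(int(u*640),639)])
E
```

```text
[0.4595 0.1225 0.1781] 0.03680519705705661 [-0.5612 -0.5166 -1.1952]
7435 ((466.7456970214844, 136.61248779296875), (183.71389770507812, 159.22743225097656), 82.96448516845703)
0.03 23 [0.5279 0.5317 0.5332 0.5337 0.5345]
0.05 259 [0.5278 0.5302 0.5325 0.5349 0.5368]
0.07 378 [0.3867 0.5311 0.5338 0.5369 0.5389]
0.09 514 [0.3885 0.3928 0.5338 0.5378 0.5416]
0.11 553 [0.3907 0.3951 0.5362 0.54   0.5437]
0.13 802 [0.386  0.3926 0.3984 0.5408 0.5461]
0.15 854 [0.3887 0.3951 0.4008 0.543  0.5484]
0.17 708 [0.3915 0.4011 0.5427 0.547  0.5511]
0.19 674 [0.4007 0.4049 0.5461 0.5501 0.5535]
0.21 1077 [0.4035 0.41   0.5291 0.5482 0.5553]
0.23 1593 [0.406  0.426  0.4538 0.4831 0.5263]
case {'position': [0.5191, 0.4246], 'confidence': 0.96} [0.4645 0.1718 0.1986]
catch {'position': [0.3552, 0.4606], 'confidence': 0.69} [0.3904 0.1427 0.0684]
lid {'position': [0.9884, 0.3217], 'confidence': 0.93} [0.5688 0.1884 0.222 ]
lid {'position': [0.6897, 0.4823], 'confidence': 0.77} [0.5428 0.1237 0.069 ]
```

View pics/w2.png

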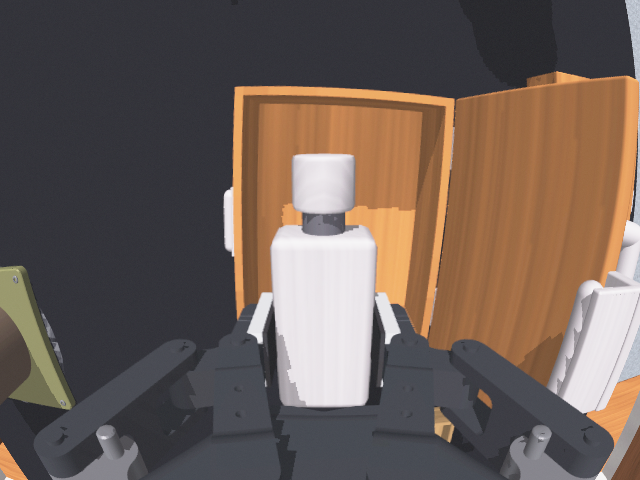

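The wrist view shows the flask held squarely with its dispenser up at (323,180) and the case rim around it. The front wall is on the left with the catch at (229,222), and the open lid is on the right. The case fits at centre (0.471, 0.133), yaw -6.9°, which agrees with the catch position.

```bash
python3 - <<'E'
from h import *
go([.469,.120,.0125],83.1)
E
```

```text
travel [-0.0002  0.0096  0.1658] rot [-0.0004  0.0003  0.0396] t 5.15 F [ 0.5  0.2 -2.2]
```

Emit:
move_arm(series=[{"rot":[0,0,0.04],"travel":[0,0.01,0.03],"claw":0.02},{"rot":[0,0,0.04],"travel":[0,0.01,0.065],"claw":0.02},{"rot":[0,0,0.04],"travel":[0,0.01,0.1],"claw":0.02},{"rot":[0,0,0.04],"travel":[0,0.01,0.125],"claw":0.02},{"rot":[0,0,0.04],"travel":[0,0.01,0.145],"claw":0.02},{"rot":[0,0,0.04],"travel":[0,0.01,0.158],"claw":0.02},{"rot":[0,0,0.04],"travel":[0,0.01,0.165],"claw":0.02},{"rot":[0,0,0.04],"travel":[0,0.01,0.166],"claw":0.02}])

```text
time_s: 5.95
tool_pos: [0.4696, 0.1205, 0.0117]
orientation: [-2.35, -2.083, 0.002]
force: [0.3, -0.0, -0.8]
gripper_width: 0.0369
grip_force: 60.7
```

Emit:
move_arm(series=[{"rot":[0,0,0],"travel":[0,0,0],"claw":0.055},{"rot":[0,0,0],"travel":[0,0,0],"claw":0.055},{"rot":[0,0,0],"travel":[0,0,0],"claw":0.055},{"rot":[0,0,0],"travel":[0,0,-0.03],"claw":0.055},{"rot":[0,0,0],"travel":[0,0,-0.07],"claw":0.055},{"rot":[0,0,0],"travel":[0,0,-0.12],"claw":0.03},{"rot":[0,0,0],"travel":[0,0,-0.17],"claw":0.0},{"rot":[0,0,0],"travel":[0,0,-0.22],"claw":0.0},{"rot":[0,0,0],"travel":[0,0,-0.27],"claw":0.0},{"rot":[0,0,0],"travel":[0,0,-0.29],"claw":0.0},{"rot":[0,0,0],"travel":[0,0,-0.29],"claw":0.0}])

```text
time_s: 7.05
tool_pos: [0.4721, 0.1216, 0.3073]
orientation: [2.345, 2.082, 0.014]
force: [0.7, -0.5, -0.9]
gripper_width: -0.0
grip_force: 0.0
```

```bash
python3 - <<'E'
from h import *
np.set_printoptions(precision=4,suppress=True)
s=robot.get_state();print(s["tool_pos"])
im,D=robot.capture("wrist");cv2.imwrite("pics/w3.png",im);P=wcloud(D)
c=np.array([.4709,.1330]);ex=np.array([.9928,-.12]);ey=np.array([.12,.9928])
u=(P[...,:2]-c)@ex;v=(P[...,:2]-c)@ey;z=P[...,2]
q=(D>0)&(abs(u)<.065)&(abs(v)<.085)&(z>.015)&(z<.06)
k=np.c_[u[q],v[q],z[q]];print("in case",len(k),np.percentile(k,[2,98],0))
q=(D>0)&(u>.09)&(u<.16)&(abs(v)<.04)&(z>.16)&(z<.25)
k=np.c_[u[q],v[q],z[q]];print("handle",len(k),np.percentile(k,[2,50,98],0))
h=c+.15*ex; print(h)
E
```

```text
[0.4721 0.1216 0.3073]
in case 2825 [[-0.0214 -0.0473  0.0193]
 [ 0.0649  0.0735  0.0547]]
handle 3434 [[ 0.0903 -0.0382  0.1951]
 [ 0.1005  0.0082  0.211 ]
 [ 0.1302  0.0389  0.2362]]
[0.6198 0.115 ]
```

View pics/w3.png

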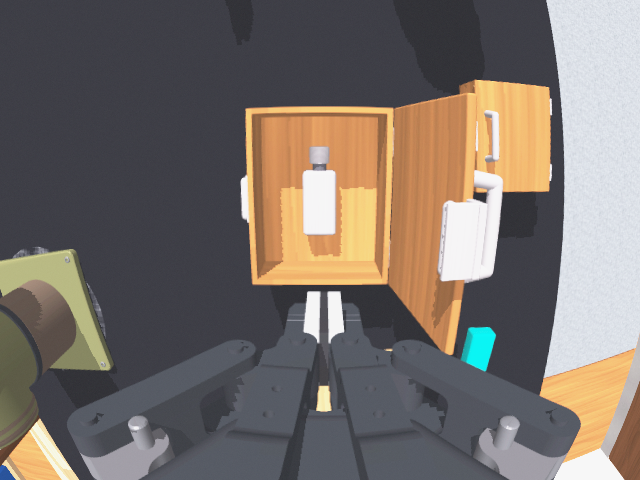

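The flask lies in the case at (319,195), and the handle bar is behind the lid at (490,225). Next I go over and behind the handle.

```bash
python3 - <<'E'
from h import *
c=np.array([.4709,.1330]);ex=np.array([.9928,-.12])
for u,z in((.178,.302),(.178,.18),(.045,.18)): go([*(c+u*ex),z],83.1)
E
```

```text
travel [0.0113 0.1769 0.0035] rot [ 0.0051 -0.0015  0.0016] t 7.1 F [-0.5 -0.   0.1]
travel [0.0111 0.1763 0.1255] rot [ 0.0051 -0.0015  0.0016] t 7.1 F [-0.5 -0.   0.1]
travel [0.0113 0.0433 0.1248] rot [ 0.0051 -0.0015  0.0016] t 7.1 F [-0.5 -0.   0.1]
```

Emit:
move_arm(series=[{"rot":[0,0,0],"travel":[0.003,0.04,0],"claw":0},{"rot":[0,0,0],"travel":[0.006,0.085,0],"claw":0},{"rot":[0,0,0],"travel":[0.01,0.13,0],"claw":0},{"rot":[0,0,0],"travel":[0.011,0.177,0],"claw":0},{"rot":[0,0,0],"travel":[0.011,0.177,0.02],"claw":0},{"rot":[0,0,0],"travel":[0.011,0.177,0.06],"claw":0},{"rot":[0,0,0],"travel":[0.011,0.177,0.1],"claw":0},{"rot":[0,0,0],"travel":[0.011,0.177,0.122],"claw":0},{"rot":[0,0,0],"travel":[0.011,0.177,0.122],"claw":0},{"rot":[0,0,0],"travel":[0.011,0.165,0.122],"claw":0},{"rot":[0,0,0],"travel":[0.011,0.15,0.122],"claw":0},{"rot":[0,0,0],"travel":[0.011,0.135,0.122],"claw":0}])

```text
time_s: 8.3
tool_pos: [0.6062, 0.1163, 0.1826]
orientation: [2.347, 2.083, 0.007]
force: [0.9, -0.2, 2.2]
gripper_width: -0.0002
grip_force: 0.9
```

Low force so far, so I'll continue pushing toward -x.

Emit:
move_arm(series=[{"rot":[0,0,0],"travel":[0,-0.012,0],"claw":0},{"rot":[0,0,0],"travel":[0,-0.024,0],"claw":0},{"rot":[0,0,0],"travel":[0,-0.036,0],"claw":0},{"rot":[0,0,0],"travel":[0,-0.048,0],"claw":0},{"rot":[0,0,0],"travel":[0,-0.06,0],"claw":0},{"rot":[0,0,0],"travel":[0,-0.072,0],"claw":0},{"rot":[0,0,0],"travel":[0,-0.084,0],"claw":0},{"rot":[0,0,0],"travel":[0,-0.092,0],"claw":0},{"rot":[0,0,0],"travel":[0,-0.092,-0.04],"claw":0},{"rot":[0,0,0],"travel":[0,-0.092,-0.08],"claw":0}])

```text
time_s: 9.3
tool_pos: [0.5119, 0.1268, 0.2598]
orientation: [-2.348, -2.084, 0.006]
force: [1.8, 0.5, 0.5]
gripper_width: 0.0003
grip_force: 0.0
```

```bash
python3 - <<'E'
from h import *
s=robot.get_state();print(s["tool_pos"],s["force"])
im,D=robot.capture("top");P=cloud("top",D)
c=np.array([.4709,.1330]);ex=np.array([.9928,-.12])
go([*(c-.057*ex),.235],83.1)
im2,D2=robot.capture("scene");cv2.imwrite("pics/s2.png",cv2.resize(im2[150:390,200:520],(800,600)))
E
```

```text
[0.51192911 0.12682628 0.25975296] [1.81512152 0.5281751  0.48143068]
travel [-1.000e-04 -1.035e-01  3.190e-02] rot [ 0.0098 -0.0028  0.0016] t 9.35 F [3.1 0.4 4.3]
```

View pics/s2.png

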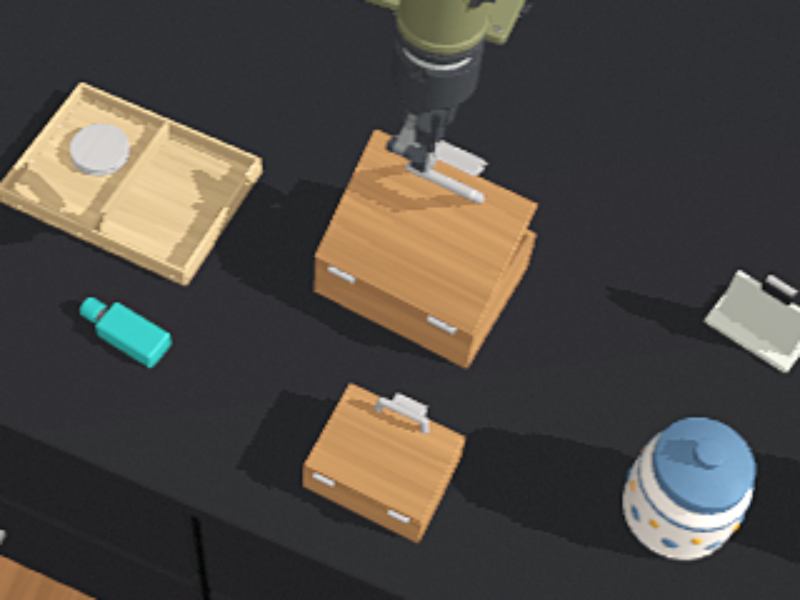

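The scene view shows the lid well past vertical and sinking, with its handle at (445,183). I'll wait above it.

Emit:
move_arm(series=[{"rot":[0,0,0],"travel":[0,0,-0.02],"claw":0.02},{"rot":[0,0,0],"travel":[0,0,-0.02],"claw":0.05},{"rot":[0,0,0],"travel":[0,0,-0.02],"claw":0.05},{"rot":[0,0,0],"travel":[0,0,-0.02],"claw":0.05},{"rot":[0,0,0],"travel":[0,0,-0.02],"claw":0.05},{"rot":[0,0,0],"travel":[0,0,-0.02],"claw":0.05},{"rot":[0,0,0],"travel":[0,0,-0.02],"claw":0.05},{"rot":[0,0,0],"travel":[0,0,-0.02],"claw":0.05},{"rot":[0,0,0],"travel":[0,0,-0.02],"claw":0.05},{"rot":[0,0,0],"travel":[0,0,-0.02],"claw":0.05},{"rot":[0,0,0],"travel":[0,-0.025,-0.02],"claw":0.05},{"rot":[0,0,0],"travel":[0,-0.05,-0.02],"claw":0.05},{"rot":[0,0,0],"travel":[0,-0.075,-0.02],"claw":0.05},{"rot":[0,0,0],"travel":[0,-0.103,-0.02],"claw":0.05},{"rot":[0,0,0],"travel":[0,-0.103,-0.02],"claw":0.05},{"rot":[0,0,0],"travel":[0,-0.103,0],"claw":0.05},{"rot":[0,0,0],"travel":[0,-0.103,0.02],"claw":0.05},{"rot":[0,0,0],"travel":[0,-0.103,0.03],"claw":0.05},{"rot":[0,0,0],"travel":[0,-0.103,0.03],"claw":0.05},{"rot":[0,0,0],"travel":[0,-0.103,0.03],"claw":0.05}])

```text
time_s: 11.4
tool_pos: [0.4123, 0.1393, 0.2306]
orientation: [2.35, 2.085, 0.001]
force: [0.4, 0.8, 0.1]
gripper_width: 0.0499
grip_force: 0.0
```

```bash
cat > m.py <<'E'
from h import *
np.set_printoptions(precision=4,suppress=True)
c=np.array([.4709,.1330]);ex=np.array([.9928,-.12]);ey=np.array([.12,.9928])
def lid(cam="scene"):
    im,D=robot.capture(cam);P=cloud(cam,D) if cam!="wrist" else wcloud(D)
    u=(P[...,:2]-c)@ex;v=(P[...,:2]-c)@ey;z=P[...,2]
    q=(D>0)&(u>-.07)&(u<.07)&(abs(v)<.088)&(z>.07)&(z<.1)
    a=np.polyfit(u[q],z[q],1);print(cam,"lid slope",a,q.sum(),"angle",-np.arctan(a[0]))
    h=(D>0)&(u>-.09)&(u<.0)&(abs(v)<.03)&(z>.1)&(z<.14)
    if h.sum()>5:print("bar u,v,z",np.percentile(np.c_[u[h],v[h],z[h]],[5,50,95],0),h.sum())
    return im
E
python3 - <<'E'
from m import *
s=robot.get_state();print(s["tool_pos"],s["force"])
lid();im=lid("wrist");cv2.imwrite("pics/w4.png",im)
go([*(c-.056*ex),.12-.019],83.1)
E
```

```text
[0.4123 0.1393 0.2306] [0.4126 0.8239 0.0647]
scene lid slope [-0.0843  0.085 ] 2883 angle 0.08407475482773297
bar u,v,z [[-0.0536 -0.026   0.1153]
 [-0.0471  0.0013  0.1227]
 [-0.0436  0.0287  0.128 ]] 102
wrist lid slope [-0.0861  0.0851] 30362 angle 0.08587182368671051
bar u,v,z [[-0.0596 -0.0266  0.1223]
 [-0.0542  0.0017  0.1249]
 [-0.0489  0.0273  0.1265]] 1359
travel [0.0006 0.0024 0.1301] rot [ 0.0017 -0.0006  0.0013] t 11.5 F [-0.7  0.2  1. ]
```

View pics/w4.png

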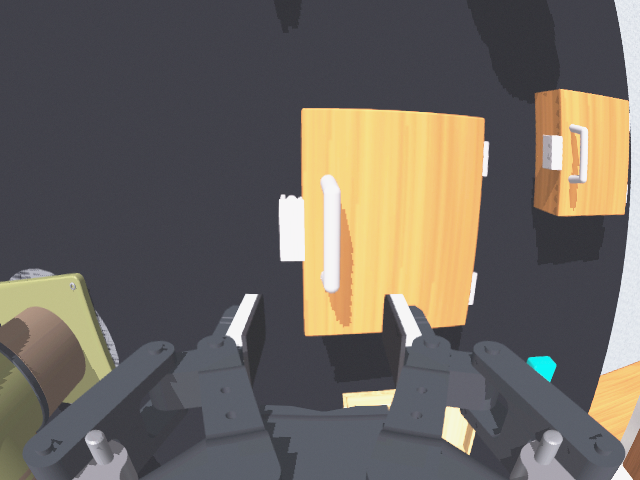

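The lid is resting on the catch at 0.085 rad, with the bar at (332,235) between the finger lines, so I descend and pinch it.

Emit:
move_arm(series=[{"rot":[0,0,0],"travel":[0,0.004,0.03],"claw":0.05},{"rot":[0,0,0],"travel":[0,0.004,0.065],"claw":0.05},{"rot":[0,0,0],"travel":[0,0.004,0.095],"claw":0.05},{"rot":[0,0,0],"travel":[0,0.004,0.115],"claw":0.05},{"rot":[0,0,0],"travel":[0,0.004,0.127],"claw":0.05},{"rot":[0,0,0],"travel":[0,0.004,0.128],"claw":0.05},{"rot":[0,0,0],"travel":[0,0.004,0.128],"claw":0.0},{"rot":[0,0,0],"travel":[0,0.004,0.128],"claw":0.0},{"rot":[0,0,0],"travel":[0,0.004,0.128],"claw":0.0},{"rot":[0,0,0],"travel":[0,0.004,0.128],"claw":0.0},{"rot":[0,0,0],"travel":[0,0.004,0.128],"claw":0.0},{"rot":[0,0,0],"travel":[0,0.004,0.128],"claw":0.0}])

```text
time_s: 12.7
tool_pos: [0.4183, 0.1389, 0.1036]
orientation: [2.347, 2.083, 0.007]
force: [5.1, -1.7, 2.4]
gripper_width: 0.0103
grip_force: 58.7
```

Emit:
move_arm(series=[{"rot":[0,0,0],"travel":[0,0,0.002],"claw":0.0},{"rot":[0,0,0],"travel":[0,0,0.004],"claw":0.0},{"rot":[0,0,0],"travel":[0,0,0.006],"claw":0.0},{"rot":[0,0,0],"travel":[0,0,0.008],"claw":0.0},{"rot":[0,0,0],"travel":[0,0,0.01],"claw":0.0},{"rot":[0,0,0],"travel":[0,0,0.01],"claw":0.0}])

```text
time_s: 13.3
tool_pos: [0.4148, 0.1392, 0.0925]
orientation: [-2.349, -2.084, 0.0]
force: [-1.5, 2.1, 3.9]
gripper_width: 0.0095
grip_force: 59.1
```

Emit:
move_arm(series=[{"rot":[0,0,0],"travel":[0,0,0.001],"claw":0.0},{"rot":[0,0,0],"travel":[0,0,0.002],"claw":0.0},{"rot":[0,0,0],"travel":[0,0,0.003],"claw":0.0},{"rot":[0,0,0],"travel":[0,0,0.003],"claw":0.0}])

```text
time_s: 13.7
tool_pos: [0.4147, 0.1393, 0.0916]
orientation: [-2.349, -2.084, -0.0]
force: [-7.3, 1.5, 29.7]
gripper_width: 0.0097
grip_force: 62.5
```

```bash
python3 - <<'E'
from m import *
lid("wrist");lid();s=robot.get_state();print(s["tool_pos"],s["force"])
E
```

```text
wrist lid slope [-0.0051  0.0786] 62614 angle 0.005059384343615855
bar u,v,z [[-0.0749 -0.0213  0.1073]
 [-0.0578  0.008   0.1147]
 [-0.0407  0.0251  0.1388]] 9106
scene lid slope [-0.0045  0.0784] 2723 angle 0.004525210945829152
bar u,v,z [[-0.0628 -0.0043  0.1027]
 [-0.0485  0.0096  0.113 ]
 [-0.0344  0.0266  0.1349]] 81
[0.4147 0.1393 0.0916] [-7.4929  0.8307 28.2086]
```

Emit:
move_arm(series=[{"rot":[0,0,0],"travel":[0,0,-0.001],"claw":0.0},{"rot":[0,0,0],"travel":[0,0,-0.002],"claw":0.0},{"rot":[0,0,0],"travel":[0,0,-0.003],"claw":0.0},{"rot":[0,0,0],"travel":[0,0,-0.004],"claw":0.0},{"rot":[0,0,0],"travel":[0,0,-0.004],"claw":0.0}])

```text
time_s: 14.3
tool_pos: [0.4149, 0.1391, 0.0928]
orientation: [-2.349, -2.084, 0.001]
force: [-0.0, 4.9, -2.0]
gripper_width: 0.0099
grip_force: 59.2
```

Emit:
move_arm(series=[{"rot":[0,0,0],"travel":[0,0,-0.0005],"claw":0.0},{"rot":[0,0,0],"travel":[0,0,-0.001],"claw":0.0},{"rot":[0,0,0],"travel":[0,0,-0.0015],"claw":0.0},{"rot":[0,0,0],"travel":[0,0,-0.0015],"claw":0.0}])

```text
time_s: 14.7
tool_pos: [0.4152, 0.1391, 0.094]
orientation: [-2.349, -2.084, 0.001]
force: [1.2, 4.7, -6.6]
gripper_width: 0.0098
grip_force: 58.7
```

Emit:
move_arm(series=[{"rot":[0,0,0],"travel":[0,0,-0.0007],"claw":0.0},{"rot":[0,0,0],"travel":[0,0,-0.0007],"claw":0.0},{"rot":[0,0,0],"travel":[0,0,-0.0007],"claw":0.0}])

```text
time_s: 15.0
tool_pos: [0.4153, 0.1391, 0.0945]
orientation: [-2.349, -2.084, 0.001]
force: [1.5, 5.4, -8.0]
gripper_width: 0.0099
grip_force: 58.6
```

The catch holds at 8 N with about 2.5 mm of rise. I'll ease back down, release and retreat.

Emit:
move_arm(series=[{"rot":[0,0,0],"travel":[0,0,0.001],"claw":0.0},{"rot":[0,0,0],"travel":[0,0,0.0025],"claw":0.0},{"rot":[0,0,0],"travel":[0,0,0.0025],"claw":0.05},{"rot":[0,0,0],"travel":[0,0,0.0025],"claw":0.05},{"rot":[0,0,0],"travel":[0,0,0.0025],"claw":0.05},{"rot":[0,0,0],"travel":[0,0,0.0025],"claw":0.05},{"rot":[0,0,0],"travel":[0,0,-0.015],"claw":0.05},{"rot":[0,0,0],"travel":[0,0,-0.04],"claw":0.05},{"rot":[0,0,0],"travel":[0,0,-0.08],"claw":0.05},{"rot":[0,0,0],"travel":[0,0,-0.12],"claw":0.05},{"rot":[0,0,0],"travel":[0,0,-0.14],"claw":0.05},{"rot":[0,0,0],"travel":[0,0,-0.14],"claw":0.05}])

```text
time_s: 16.2
tool_pos: [0.4181, 0.1391, 0.239]
orientation: [2.347, 2.083, 0.011]
force: [1.4, 0.4, -0.5]
gripper_width: 0.0496
grip_force: 0.0
```

```bash
python3 - <<'E'
from m import *
lid("wrist");lid();s=robot.get_state();print(s["tool_pos"],s["force"],s["time_s"])
E
```

```text
wrist lid slope [-0.006   0.0764] 28885 angle 0.006020068196946308
bar u,v,z [[-0.0656 -0.0267  0.1086]
 [-0.06    0.0009  0.1116]
 [-0.0545  0.0271  0.1132]] 1236
scene lid slope [-0.0027  0.0785] 2795 angle 0.0027094204370567226
bar u,v,z [[-0.0572 -0.027   0.1066]
 [-0.0507  0.0004  0.1127]
 [-0.0466  0.0276  0.1171]] 99
[0.4155 0.1385 0.2356] [-0.1304  0.9081 -0.4071] 16.3
```

The lid lies at 0 with nothing touching it.

```bash
python3 -c "
from bench import robot
print(robot.hand_in())"
```

```text
the job is handed in; nothing more can be done
None
```

The steel atomizer is in the larger case, the lid was pressed home and held an 8 N tug, and the job was handed in at about 16 s with the case shut and nothing else deliberately moved.

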